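Put a refilled pepper mill together on the pull-out tray

TASK

Put the pepper mill together on the pull-out tray, from the bottom up and in this order: stand the clear jar inside the round seat on the tray, lower the black grinder core upright into the jar, lay the flat steel collar on the jar's rim with the core's stem sticking up through it, and finally set the chrome cap over the stem onto the collar. Each part must sit flat and be well centred on the one below; leave the scoop, the spice jar and the dish alone.

Things in the scene. Friction and masses are not known exactly. Their poses are not given: they have to be found in the camera images.
- seat (a point): Centre of the round seat on the floor of the tray, at floor level (the jar's underside goes here), z up. The seat is a thin aluminium lip, 78 mm across inside, 88 mm outside, 6 mm high; the 62 mm jar has 8 mm of play all round. The tray's front wall is 76 mm and its side walls 81 mm from this point; they rise 14 mm above it.
- jar_mid (a point): Centre of the clear acrylic mill jar, half-way up. Round cup, 62 mm outside diameter, 54 mm inside, 60 mm tall, open at the top, floor 6 mm thick (white disc) and a thin steel band at the foot and at the rim. Stands upright; z is up. About 0.12 kg.
- core_mid (a point): Centre of the black ceramic grinder core, half-way up its total height of 90 mm. Stands upright, z up: a ribbed round body 36 mm in diameter (28 mm at the foot), tapering from 24 to 42 mm above its foot, then a round stem 12 mm in diameter up to the top, by which it is taken. In the jar the stem rises 36 mm above the rim. About 0.08 kg.
- collar_mid (a point): Centre of the flat steel collar (a ring), half-way up. 62 mm outside diameter, 40 mm hole, 16 mm thick, lying flat, z up, both faces alike. About 0.06 kg.
- cap_mid (a point): Centre of the chrome shaker cap, half-way up. Round, 52 mm in diameter, 36 mm tall, closed at the top (five small dark dots), hollow below: open 44 mm wide and 30 mm deep from underneath. Stands open side down; z is up through the closed top. About 0.07 kg.
- scoop: Bystander: small copper measuring scoop, 110 mm long, 24 mm high, cup 40 mm wide; origin on the counter below the middle of its length, x points from the handle to the cup.
- spice_jar: Bystander: amber glass jar with steel lid, 50 mm in diameter, 85 mm tall; origin at the centre of its underside.
- dish: Bystander: small white ceramic bowl, 72 mm across, 28 mm high; origin at the centre of its underside.
- tray (a joint): How far (m) the shallow dark steel tray (260 x 170 x 18 mm, floor 13 mm above the counter) is pulled out towards the robot from under the raised grey ledge (60 mm high) at the far side. It runs stiffly (about 15 N) between two grooved aluminium rails (14 mm high, 18 mm wide, close beside it) and need not be moved.
Things that resemble listed ones, but are neither listed nor needed, are in the scene too. Leave any pink look-alike of the part that bears cap_mid alone.

How it is judged:
By the outcome, as a careful person would: the job done as asked, in the order asked, and still so for the second after the job is handed in, with the robot touching nothing.
It also fails if it takes over 128 s, if anything falls off the work surface, if the arm or the gripper's body presses on something with over 40 N, if the wrist force passes 120 N, or if a joint passes its speed limit or range.

ROBOT

A 6-joint arm with a two-finger parallel gripper is mounted at the origin on the work surface. World frame = base frame: x ahead of the robot, y to its left, z up, the work surface at z = 0. Lengths are in mm, angles in rad, forces in N, time in s.
With the tool pointing down it reaches from about 425 to 925 mm from the base axis. Payload 12.5 kg.
Tool frame: the origin (TCP) lies on the centre line of the jaws, within the pads' length; the fingertips stand bot.tip_reach ahead of it and the grasp point (between the pads) lies 11 mm behind it (bot.tip_reach is the distance from the TCP to the fingertips, in mm); z points along the fingers, y is the line along which they close (so a half turn about z gives the same grasp; the last joint's range is limited). The gripper opens to 85 mm and grips with 20 to 120 N. Pads are 22 mm wide; open, the fingers measure 114 mm over their backs; the gripper's body (76 mm by 85 mm) begins 54 mm behind the grasp point. The pads swing forward as they close: fully open they stand 13 mm farther back than shut.
Start: joints at [-1.351, 0.491, 1.559, -0, 1.092, -0.106], TCP at [200.064, -592.13, 239.327] pointing down, gripper open.
Joint ranges: [-3.1, 3.1], [-0.84, 2.19], [0.05, 2.79], [-1.13, 4.28], [0.06, 2.93], [-2.69, 2.69]. Speed limits (rad/s): [2.22, 2.22, 2.79, 3.14, 3.14, 3.14].

INTERFACE

Orientations are given as a unit quaternion [x, y, z, w].
In Python, from cell import bot gives the robot as it stands.
- The arm moves only by the shell command python3 -m inch 'ROWS' [FORCE]. ROWS is JSON, a list of rows, each an object of numbers: "dx", "dy", "dz": the shift along the tool's x, y, z scaled (see below); "turn": the turn about the tool's z scaled (see below); "gripper": the finger opening in mm, from 0 to 85.4. A call has 1 to 10 rows; each row shifts and turns the commanded pose from where the row before left it, along the tool's axes as they then stand; what a row does not reach is not made up. The controller multiplies each number of a shift by 0.15 m and each number of a turn by 2 pi rad. A row lasts 1/10 s, in which the tool goes at most 50 mm and 8.59 degrees, less where a joint would pass 70% of its speed; a pose out of reach is approached as far as the arm can. A call with a number of a shift or a turn outside -1 to 1 is refused whole. A call with a gripper value outside its range is refused whole. The fingers move at their own pace and stop on an object; FORCE is the grip in N (left out, the last holds). Time passes only in rows, so rows that do not move let the fingers close. It gives the time, the measured TCP pose, the force, the opening and the grip force at its end, in the units of the state.
- bot.sense(): the state, without advancing time (a new reading comes with each control period).
- bot.grab_frame(name): name is "scene" or "top" or "wrist"; returns the picture (420x560x3 uint8, blue, green, red); there is no depth.
- bot.camera_params(name): a dict with "K" (3x3 intrinsics, pixels), "pose" (4x4, takes a point from camera to world coordinates). Camera axes: x right, y down, z forward; pixel columns grow to the right and rows downward; lengths in mm; the calibration is good to about 2 mm. A picture is of the moment at which its call begins: read the wrist's pose just before it. camera_params takes no time and is no camera call; for the wrist camera it gives the pose at the moment of the call.
- bot.close_job(): hands the job in; it is judged then, once.
Trained networks look in the newest picture that a camera, given by its name, has taken for a name from the list of things; names that differ only in an ending like _2 or _b are one class to them, and where a whole thing is asked for, a point or a joint stands for the part that bears it (a point fixed in the world has none). Each returns a list of dicts, best first, with "confidence" (0 to 1); they miss things now and then, are a little off and sometimes report something else, mostly with a low value. They report only what shows in the picture. A call takes as long as a camera call. They do not tell look-alikes from the thing itself.
- bot.boxes_of(camera, label): "centre" ([column, row] in pixels, amid what is visible of it).
- bot.cut_out(camera, label): "region" (420x560 bool, what is visible of it) and "centre" ([column, row] in pixels, amid what is visible of it).
The state is a dict: "time_s": time; "qpos": joint angles; "dq": joint speeds; "joint_torque": joint torques, N m; "position": TCP position; "ee_rot": TCP orientation; "force": force on the tool from outside, world axes, zero at the start; "wrist_torque": the same for the moment, N m; "gripper_width": opening from 0.0 (shut) to 1.0 (fully open); "gripper_force": force on a finger pad.
Only numpy, scipy, OpenCV 4.12 (cv2) and the standard library are available. Lean on these libraries where they do the work, as an engineer would, in place of code of your own. Each camera call takes 0.05 s, during which the arm holds its last target. There are 200 camera calls.

## Working session

There is one attempt and no reset: what is moved stays moved. The work goes in short steps, Python scripts to look and compute and a shell command to move; the robot and the scene stay as the last step left them, time stands still between calls to the robot, and variables do not carry over. Pictures are saved under pics/ and viewed, at most 14 in all, crops included, and the job is handed in when it is done.

```bash
ls; mkdir -p pics
cat > h.py <<'E'
import numpy as np, cv2
from cell import bot
def ray(cam,px,P=None):
    P=P or bot.camera_params(cam); K=np.array(P["K"]);T=np.array(P["pose"])
    d=T[:3,:3]@np.linalg.inv(K)@np.array([px[0],px[1],1.0]); return T[:3,3],d/np.linalg.norm(d)
def at_z(cam,px,z,P=None):
    o,d=ray(cam,px,P); return o+d*(z-o[2])/d[2]
def proj(cam,p,P=None):
    P=P or bot.camera_params(cam); T=np.linalg.inv(np.array(P["pose"])); q=np.array(P["K"])@(T[:3,:3]@np.array(p)+T[:3,3]); return q[:2]/q[2]
E
python3 - <<'E'
from h import *
s=bot.sense(); print(s, bot.tip_reach)
for c in("scene","top"):
    im=bot.grab_frame(c); cv2.imwrite(f"pics/{c}0.png",im)
    print(c,np.round(bot.camera_params(c)["pose"],2).tolist(),np.round(bot.camera_params(c)["K"],1).tolist())
    for n,z in(("seat",13),("jar_mid",30),("core_mid",45),("collar_mid",8),("cap_mid",18),("scoop",10),("spice_jar",42),("dish",14),("tray",13)):
        try:
            for b in bot.boxes_of(c,n)[:4]: print(n,np.round(b["centre"]),round(b["confidence"],2),np.round(at_z(c,b["centre"],z)))
        except Exception as e: print(n,e)
E
```

```text
pics
{'time_s': 0.0, 'qpos': array([-1.35058761e+00,  4.91588977e-01,  1.55946187e+00, -2.92620049e-06,
        1.09169389e+00, -1.05600581e-01]), 'dq': array([ 4.39487279e-04,  8.46722547e-05,  1.22834243e-03,  1.20470698e-03,
       -1.21045584e-03, -1.85948482e-04]), 'joint_torque': array([ 5.57356780e-04, -6.18462825e+01, -2.61593378e+01,  1.92216623e-05,
        4.12001362e-03,  1.02113952e-05]), 'position': array([ 200.01953699, -591.89728901,  238.70518011]), 'ee_rot': array([ 9.86760082e-01,  1.62185721e-01, -3.42871067e-05, -5.75018115e-04]), 'force': array([ 0.03672359, -0.74645702, -0.51925718]), 'wrist_torque': array([ 0.01210381, -0.00491343,  0.03563401]), 'gripper_force': 0.0, 'gripper_width': 1.0009335128379286} 8.0
scene [[-0.42, 0.77, -0.47, 1085.58], [0.91, 0.36, -0.23, 254.64], [-0.01, -0.53, -0.85, 1018.48], [0.0, 0.0, 0.0, 1.0]] [[403.9, 0.0, 278.7], [0.0, 403.9, 207.7], [0.0, 0.0, 1.0]]
seat [288. 222.] 0.85 [558.  23.  13.]
seat [226. 155.] 0.4 [ 415. -256.   13.]
jar_mid [226. 152.] 0.79 [ 419. -255.   30.]
core_mid [386. 210.] 0.47 [425. 267.  45.]
collar_mi
[... 355 characters left out ...]
76 [ 430. -440.   14.]
tray [288. 221.] 0.74 [557.  23.  13.]
top [[0.08, -0.98, 0.21, 331.02], [-1.0, -0.08, 0.02, -10.77], [-0.0, -0.21, -0.98, 1153.52], [0.0, 0.0, 0.0, 1.0]] [[447.6, 0.0, 281.3], [0.0, 447.6, 199.6], [0.0, 0.0, 1.0]]
seat [279. 199.] 0.72 [572.  20.  13.]
seat [112. 237.] 0.7 [438. 438.  13.]
jar_mid [382. 260.] 0.77 [ 433. -249.   30.]
core_mid [177. 247.] 0.53 [423. 262.  45.]
collar_mid [409. 205.] 0.61 [ 582. -319.    8.]
cap_mid [136. 196.] 0.71 [548. 391.  18.]
cap_mid [168. 191.] 0.58 [568. 310.  18.]
cap_mid [209. 178.] 0.52 [610. 206.  18.]
spice_jar [109. 238.] 0.6 [431. 433.  42.]
dish [452. 261.] 0.75 [ 447. -430.   14.]
tray [281. 198.] 0.86 [574.  14.  13.]
```

View pics/scene0.png

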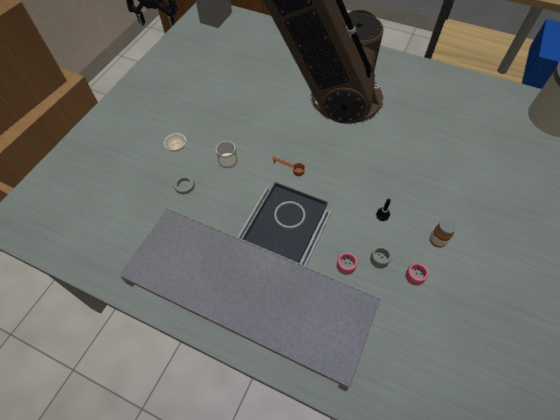

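View pics/top0.png

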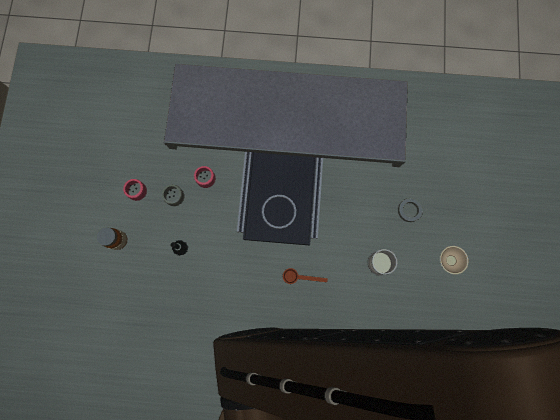

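The top view shows the seat at (279,211), jar at (382,262), core at (179,247), collar at (409,209), spice jar at (112,238), dish at (454,260) and scoop at (300,276). There are three cap candidates: pink (134,190), grey chrome (173,195) and pink (204,176). Only the grey one is chrome, and the task says to leave pink look-alikes alone. I'll confirm it in a crop.

```bash
cat >> h.py <<'E'
from scipy.spatial.transform import Rotation as R
def go(target,yaw=None,n=None,step=45):
    """prints rows for shift of TCP to world target; yaw = wanted world angle of tool y (mod pi)"""
    s=bot.sense(); M=R.from_quat(s["ee_rot"]).as_matrix(); d=M.T@(np.array(target)-s["position"])
    n=n or int(np.ceil(np.linalg.norm(d)/step)); print("pos",np.round(s["position"],1),"yaw_y",round(np.degrees(np.arctan2(M[1,1],M[0,1])),1),"total mm",np.round(d,1),"units",np.round(d/150,4),"rows",n,"each",np.round(d/150/n,4))
    if yaw is not None:
        a=np.degrees(np.arctan2(M[1,1],M[0,1]))-yaw; a=(a+90)%180-90; print("turn deg",round(a,1),"units",round(a/360,4),"rows",int(np.ceil(abs(a)/8.5)))
def st():
    s=bot.sense(); print("t",round(s["time_s"],2),"p",np.round(s["position"],1),"F",np.round(s["force"],1),"w",round(s["gripper_width"],3),"gf",round(s["gripper_force"],1),"q6",np.round(s["qpos"],2))
E
python3 - <<'E'
from h import *
im=cv2.imread("pics/top0.png"); cv2.imwrite("pics/capcrop.png",cv2.resize(im[165:260,90:225],None,fx=5,fy=5,interpolation=cv2.INTER_CUBIC))
s=bot.sense();P=bot.camera_params("wrist");M=R.from_quat(s["ee_rot"]).as_matrix();T=np.array(P["pose"])
print(np.round(M,3).tolist()); print("cam in tool",np.round(M.T@(T[:3,3]-s["position"]),1),np.round(M.T@T[:3,:3],3).tolist(),np.round(P["K"],0).tolist())
for n,px,z in(("seat",(279,211),19),("jarrim",(384,260),60),("corefoot",(180,249),8),("collar",(409,209),16),("cap",(173,195),36)): print(n,np.round(at_z("top",px,z)))
go((433,-250,239))
E
```

```text
[[0.947, 0.32, 0.0], [0.32, -0.947, -0.0], [-0.0, 0.0, -1.0]]
cam in tool [  84.4   -0.7 -134.4] [[0.0, -0.946, -0.323], [1.0, -0.0, 0.001], [-0.001, -0.323, 0.946]] [[327.0, 0.0, 279.0], [0.0, 327.0, 209.0], [0.0, 0.0, 1.0]]
seat [538.  17.  19.]
jarrim [ 431. -248.   60.]
corefoot [421. 261.   8.]
collar [ 571. -317.   16.]
cap [555. 290.  36.]
pos [ 200.1 -592.1  239.4] yaw_y -71.3 total mm [ 3.302e+02 -2.496e+02  3.000e-01] units [ 2.2011e+00 -1.6638e+00  2.1000e-03] rows 10 each [ 2.201e-01 -1.664e-01  2.000e-04]
```

View pics/capcrop.png

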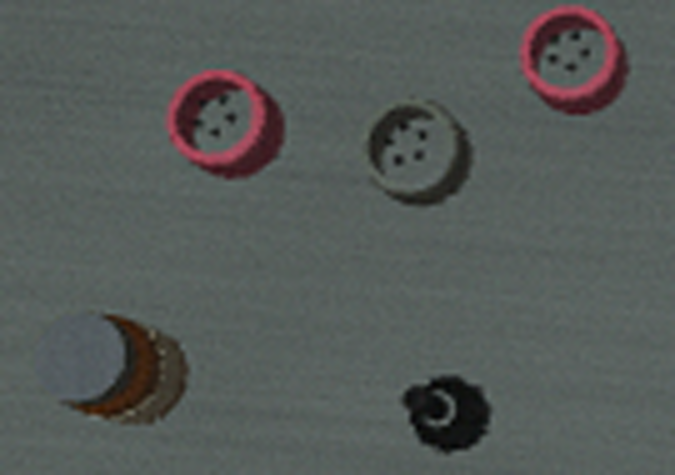

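The crop confirms it: grey chrome cap at top-view (173,195) between two pink ones, so the grey is the one. Moving over the jar first.

```bash
python3 -m inch '[{"dx":0.22,"dy":-0.166},{"dx":0.22,"dy":-0.166},{"dx":0.22,"dy":-0.166},{"dx":0.22,"dy":-0.166},{"dx":0.22,"dy":-0.166},{"dx":0.22,"dy":-0.166},{"dx":0.22,"dy":-0.166},{"dx":0.22,"dy":-0.166},{"dx":0.22,"dy":-0.166},{"dx":0.22,"dy":-0.166}]'; python3 -m inch '[{"dz":0.2},{"dz":0.2},{"dz":0},{"dz":0}]'
cat > w.py <<'E'
import sys; from h import *
P=bot.camera_params("wrist"); im=bot.grab_frame("wrist"); cv2.imwrite(f"pics/{sys.argv[1]}.png",im); st()
for a in sys.argv[2:]:
    n,z=a.split(":")
    for b in bot.cut_out("wrist",n)[:3]:
        m=b["region"].astype(np.uint8); c=max(cv2.findContours(m,cv2.RETR_EXTERNAL,cv2.CHAIN_APPROX_NONE)[0],key=cv2.contourArea)
        bx=cv2.boundingRect(c); print(n,np.round(b["centre"],1),round(b["confidence"],2),"box",bx,"at z",np.round(at_z("wrist",b["centre"],float(z),P),1))
E
python3 w.py jar1 jar_mid:30
```

```text
t 1.05 p [ 200.1 -592.1  239.3] F [-0.6  0.4  0.4] w 1.001 gf 0.0 q6 [-1.35  0.49  1.56  0.    1.09 -0.11]$[0]: bad value
$[0]: bad value
```

```bash
python3 -m inch '[{"dx":0.22,"dy":-0.166,"dz":0,"turn":0,"gripper":85}]'; python3 -m inch --help | head -20
```

```text
time_s: 1.2
position: [221.9, -560.1, 238.8]
ee_rot: [0.987, 0.161, -0.0, 0.001]
force: [0.9, 0.7, -0.3]
gripper_width: 0.994
gripper_force: 0.0invalid input: not JSON, or not a number
```

```bash
python3 -m inch '[{"dx":0.22,"dy":-0.166,"dz":0,"turn":0,"gripper":85},{"dx":0.22,"dy":-0.166,"dz":0,"turn":0,"gripper":85},{"dx":0.22,"dy":-0.166,"dz":0,"turn":0,"gripper":85},{"dx":0.22,"dy":-0.166,"dz":0,"turn":0,"gripper":85},{"dx":0.22,"dy":-0.166,"dz":0,"turn":0,"gripper":85},{"dx":0.22,"dy":-0.166,"dz":0,"turn":0,"gripper":85},{"dx":0.22,"dy":-0.166,"dz":0,"turn":0,"gripper":85},{"dx":0.22,"dy":-0.166,"dz":0,"turn":0,"gripper":85},{"dx":0.22,"dy":-0.166,"dz":0,"turn":0,"gripper":85}]'; python3 -m inch '[{"dx":0,"dy":0,"dz":0.2,"turn":0,"gripper":85},{"dx":0,"dy":0,"dz":0.2,"turn":0,"gripper":85},{"dx":0,"dy":0,"dz":0,"turn":0,"gripper":85},{"dx":0,"dy":0,"dz":0,"turn":0,"gripper":85}]'
python3 w.py jar1 jar_mid:30
```

```text
time_s: 2.1
position: [433.8, -249.1, 239.5]
ee_rot: [0.987, 0.162, 0.0, 0.0]
force: [1.1, -0.9, -0.5]
gripper_width: 0.993
gripper_force: 0.0
time_s: 2.5
position: [433.1, -250.8, 179.8]
ee_rot: [0.987, 0.162, -0.0, -0.0]
force: [0.2, -0.5, 0.3]
gripper_width: 0.995
gripper_force: 0.0
t 2.55 p [ 433.3 -251.1  180.4] F [-0.6 -0.6  1.3] w 0.994 gf 0.0 q6 [-0.66  0.39  1.93 -0.    0.82  0.59]
jar_mid [274.1 205.7] 0.75 box (236, 161, 77, 86) at z [ 422.6 -249.2   30. ]
```

View pics/jar1.png

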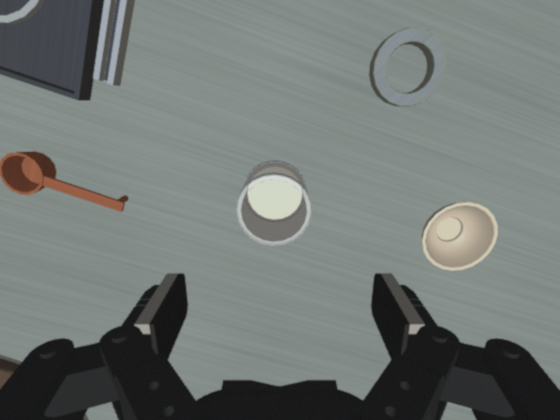

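The jar is upright: rim ring centred about (274,208), white floor disc about (274,198). Collar is at (408,66), with scoop, dish and tray clear.

Run:
```python
from h import *
P=bot.camera_params("wrist"); im=cv2.imread("pics/jar1.png")
print(at_z("wrist",(274,208.5),60,P), at_z("wrist",(274,198),6,P))
# outer rim extents
L=at_z("wrist",(236.5,209),60,P);Rr=at_z("wrist",(311,209),60,P);print(np.linalg.norm(L-Rr),(L+Rr)/2)
g=im[140:260,220:330,:].astype(int); d=(g.min(2)>200)
n,l,s,c=cv2.connectedComponentsWithStats(d.astype(np.uint8)); i=1+s[1:,4].argmax(); print(s[i],c[i]+[220,140])
go((433,-250,34))
```

```text
[ 430.07861897 -247.77824254   60.        ] [ 422.90679455 -249.48477317    6.        ]
61.3176004876598 [ 429.6037817 -247.7294535   60.       ]
[ 29  36  52  16 178] [275.36516854 180.70786517]
pos [ 433.4 -251.2  180.6] yaw_y -71.4 total mm [-1.000e-01 -1.500e+00  1.466e+02] units [-9.000e-04 -1.020e-02  9.775e-01] rows 4 each [-2.000e-04 -2.500e-03  2.444e-01]
```

Run:
```python
from h import *
go((429.5,-248,34))
```

```text
pos [ 433.4 -251.2  180.6] yaw_y -71.4 total mm [ -2.8  -4.5 146.6] units [-0.0188 -0.0302  0.9775] rows 4 each [-0.0047 -0.0076  0.2444]
```

```bash
python3 -m inch '[{"dx":-0.019,"dy":-0.03,"dz":0.2,"turn":0,"gripper":85},{"dx":0,"dy":0,"dz":0.2,"turn":0,"gripper":85},{"dx":0,"dy":0,"dz":0.2,"turn":0,"gripper":85},{"dx":0,"dy":0,"dz":0.2,"turn":0,"gripper":85},{"dx":0,"dy":0,"dz":0.177,"turn":0,"gripper":85},{"dx":0,"dy":0,"dz":0,"turn":0,"gripper":55},{"dx":0,"dy":0,"dz":0,"turn":0,"gripper":55},{"dx":0,"dy":0,"dz":0,"turn":0,"gripper":55},{"dx":0,"dy":0,"dz":0,"turn":0,"gripper":55},{"dx":0,"dy":0,"dz":0,"turn":0,"gripper":55}]' 20; python3 -m inch '[{"dx":0,"dy":0,"dz":0,"turn":0,"gripper":85},{"dx":0,"dy":0,"dz":0,"turn":0,"gripper":85},{"dx":0,"dy":0,"dz":0,"turn":0,"gripper":85}]' 20
```

```text
time_s: 3.6
position: [429.2, -247.5, 33.7]
ee_rot: [0.987, 0.162, 0.001, 0.001]
force: [-0.8, 0.7, -0.4]
gripper_width: 0.73
gripper_force: 22.2
time_s: 3.9
position: [428.9, -247.3, 32.9]
ee_rot: [0.987, 0.162, 0.0, 0.0]
force: [-0.0, -0.4, -0.1]
gripper_width: 0.994
gripper_force: 0.0
```

```bash
python3 -m inch '[{"dx":0,"dy":0,"dz":0,"turn":-0.0228,"gripper":85},{"dx":0,"dy":0,"dz":0,"turn":-0.0228,"gripper":85},{"dx":0,"dy":0,"dz":0,"turn":-0.0228,"gripper":85},{"dx":0,"dy":0,"dz":0,"turn":-0.0228,"gripper":85},{"dx":0,"dy":0,"dz":0,"turn":-0.0228,"gripper":85},{"dx":0,"dy":0,"dz":0,"turn":-0.0228,"gripper":85},{"dx":0,"dy":0,"dz":0,"turn":-0.0228,"gripper":85},{"dx":0,"dy":0,"dz":0,"turn":-0.0228,"gripper":85},{"dx":0,"dy":0,"dz":0,"turn":-0.0228,"gripper":85},{"dx":0,"dy":0,"dz":0,"turn":-0.0228,"gripper":85}]' 20; python3 -m inch '[{"dx":0,"dy":0,"dz":0,"turn":-0.022,"gripper":85},{"dx":0,"dy":0,"dz":0,"turn":0,"gripper":55},{"dx":0,"dy":0,"dz":0,"turn":0,"gripper":55},{"dx":0,"dy":0,"dz":0,"turn":0,"gripper":55},{"dx":0,"dy":0,"dz":0,"turn":0,"gripper":55},{"dx":0,"dy":0,"dz":0,"turn":0,"gripper":55}]' 25;  python3 -c "
from h import *
st(); go((429,-247.5,190)); go((538,17,190),yaw=0)"
```

```text
time_s: 4.9
position: [428.9, -247.3, 32.7]
ee_rot: [0.636, 0.772, -0.0, 0.0]
force: [0.3, 0.1, -0.7]
gripper_width: 0.994
gripper_force: 0.0
time_s: 5.5
position: [428.9, -247.3, 32.9]
ee_rot: [0.584, 0.812, -0.0, 0.0]
force: [-0.4, 0.9, 6.3]
gripper_width: 0.706
gripper_force: 27.5
t 5.5 p [ 428.9 -247.3   32.9] F [-0.4  0.9  6.3] w 0.706 gf 27.5 q6 [-0.66  0.64  2.05 -0.    0.45 -0.98]
pos [ 428.9 -247.3   32.9] yaw_y 18.6 total mm [-3.000e-01  1.000e-01 -1.571e+02] units [-1.8000e-03  4.0000e-04 -1.0475e+00] rows 4 each [-4.000e-04  1.000e-04 -2.619e-01]
pos [ 428.9 -247.3   32.9] yaw_y 18.6 total mm [ 215.7  187.7 -157.1] units [ 1.4381  1.251  -1.0476] rows 8 each [ 0.1798  0.1564 -0.131 ]
turn deg 18.6 units 0.0516 rows 3
```

```bash
python3 -m inch '[{"dx":0,"dy":0,"dz":-0.1,"turn":0,"gripper":55},{"dx":0,"dy":0,"dz":-0.25,"turn":0.0172,"gripper":55},{"dx":0,"dy":0,"dz":-0.25,"turn":0.0172,"gripper":55},{"dx":0,"dy":0,"dz":-0.25,"turn":0.0172,"gripper":55},{"dx":0.243,"dy":0.145,"dz":-0.2,"turn":0,"gripper":55},{"dx":0.243,"dy":0.145,"dz":0,"turn":0,"gripper":55},{"dx":0.243,"dy":0.145,"dz":0,"turn":0,"gripper":55},{"dx":0.243,"dy":0.145,"dz":0,"turn":0,"gripper":55},{"dx":0.243,"dy":0.145,"dz":0,"turn":0,"gripper":55},{"dx":0,"dy":0,"dz":0,"turn":0,"gripper":55}]' 30; python3 -m inch '[{"dx":0,"dy":0,"dz":0,"turn":0,"gripper":55},{"dx":0,"dy":0,"dz":0,"turn":0,"gripper":55}]' 30;  python3 w.py seat1 jar_mid:30 seat:13
```

```text
time_s: 6.5
position: [538.1, -62.6, 188.8]
ee_rot: [0.705, 0.709, 0.0, 0.0]
force: [-0.6, -0.0, -1.8]
gripper_width: 0.704
gripper_force: 34.0
time_s: 6.7
position: [536.0, -66.7, 188.8]
ee_rot: [0.707, 0.707, -0.0, -0.0]
force: [0.2, -0.1, -0.1]
gripper_width: 0.706
gripper_force: 34.0
t 6.75 p [536.  -67.  188.9] F [ 0.  -0.3 -0.7] w 0.701 gf 34.0 q6 [-0.25  0.43  1.82 -0.    0.89 -0.25]
jar_mid [280.3 297.3] 0.69 box (202, 201, 155, 182) at z [ 538.3 -180.3   30. ]
seat [322.8  89.3] 0.97 box (180, 0, 295, 193) at z [575.8  24.   13. ]
```

View pics/seat1.png

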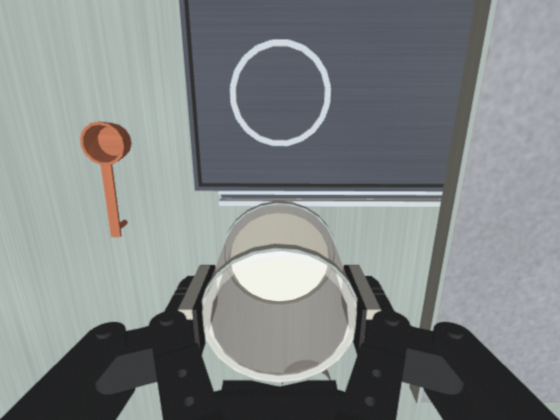

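The seat ring is centred about (280,92). The jar's rim is centred about (280,315) between the pads.

```bash
cat >> h.py <<'E'
from scipy.optimize import least_squares
def fitc(pts,z,r,P,x0):
    """fit centre xy of circle of radius r at height z to image points"""
    Q=np.array([at_z("wrist",p,z,P)[:2] for p in pts])
    s=least_squares(lambda c:np.hypot(*(Q-c[:2]).T)-c[2],[*x0,r],loss="soft_l1"); return np.round(s.x,1), round(float(np.sqrt(np.mean(s.fun**2))),2)
E
python3 - <<'E'
from h import *
P=bot.camera_params("wrist"); im=cv2.imread("pics/seat1.png")
m=np.zeros(im.shape[:2],np.uint8); m[30:155,215:345]=(im[30:155,215:345].min(2)>150)
cs=max(cv2.findContours(m,cv2.RETR_EXTERNAL,cv2.CHAIN_APPROX_NONE)[0],key=len)[:,0]
print("seat outer",fitc(cs[::3],19,44,P,(538,17)), cv2.fitEllipse(cs))
go((538,17,189))
st()
# jar rim from picked extents
for p in((203,312),(357,312),(280,246),(280,383)): print(np.round(at_z("wrist",p,216,P),1))
E
```

```text
seat outer (array([537.8,  18.8,  43.9]), 0.26) ((279.84490966796875, 92.21728515625), (100.167236328125, 106.35015869140625), 0.3418692648410797)
pos [536.1 -67.2 189.1] yaw_y -0.0 total mm [84.2  1.9  0.1] units [0.5613 0.0124 0.0006] rows 2 each [0.2806 0.0062 0.0003]
t 6.85 p [536.1 -67.2 189.1] F [-0.3 -0.3 -1.7] w 0.701 gf 34.0 q6 [-0.25  0.43  1.82 -0.    0.89 -0.25]
[507.3 -62.  216. ]
[567.2 -62.  216. ]
[537.2 -33.7 216. ]
[537.3 -97.7 216. ]
```

```bash
python3 -m inch '[{"dx":0.19,"dy":0.007,"dz":0,"turn":0,"gripper":55},{"dx":0.19,"dy":0,"dz":0,"turn":0,"gripper":55},{"dx":0.187,"dy":0,"dz":0,"turn":0,"gripper":55},{"dx":0,"dy":0,"dz":0.25,"turn":0,"gripper":55},{"dx":0,"dy":0,"dz":0.25,"turn":0,"gripper":55},{"dx":0,"dy":0,"dz":0.25,"turn":0,"gripper":55},{"dx":0,"dy":0,"dz":0.1,"turn":0,"gripper":55},{"dx":0,"dy":0,"dz":0,"turn":0,"gripper":55},{"dx":0,"dy":0,"dz":0,"turn":0,"gripper":55}]' 30; python3 -m inch '[{"dx":0,"dy":0,"dz":0.04,"turn":0,"gripper":55},{"dx":0,"dy":0,"dz":0.04,"turn":0,"gripper":55},{"dx":0,"dy":0,"dz":0.015,"turn":0,"gripper":55},{"dx":0,"dy":0,"dz":0,"turn":0,"gripper":55},{"dx":0,"dy":0,"dz":0,"turn":0,"gripper":55}]' 30
```

```text
time_s: 7.75
position: [537.7, 18.2, 62.0]
ee_rot: [0.707, 0.707, 0.0, 0.0]
force: [0.5, 1.1, -1.6]
gripper_width: 0.702
gripper_force: 33.9
time_s: 8.25
position: [537.5, 18.8, 47.5]
ee_rot: [0.707, 0.708, 0.0, 0.0]
force: [-0.4, 0.1, -1.7]
gripper_width: 0.702
gripper_force: 34.0
```

```bash
python3 -m inch '[{"dx":0,"dy":0,"dz":0.012,"turn":0,"gripper":55},{"dx":0,"dy":0,"dz":0,"turn":0,"gripper":55},{"dx":0,"dy":0,"dz":0,"turn":0,"gripper":55}]' 30; python3 -m inch '[{"dx":0,"dy":0,"dz":0,"turn":0,"gripper":85},{"dx":0,"dy":0,"dz":0,"turn":0,"gripper":85},{"dx":0,"dy":0,"dz":0,"turn":0,"gripper":85},{"dx":0,"dy":0,"dz":-0.2,"turn":0,"gripper":85},{"dx":0,"dy":0,"dz":-0.2,"turn":0,"gripper":85},{"dx":0,"dy":0,"dz":-0.25,"turn":0,"gripper":85},{"dx":0,"dy":0,"dz":-0.25,"turn":0,"gripper":85},{"dx":0,"dy":0,"dz":0,"turn":0,"gripper":85},{"dx":0,"dy":0,"dz":0,"turn":0,"gripper":85}]' 30; python3 w.py seat2 jar_mid:43
```

```text
time_s: 8.55
position: [537.6, 18.8, 45.9]
ee_rot: [0.707, 0.708, 0.0, 0.0]
force: [-0.2, 0.8, 4.0]
gripper_width: 0.704
gripper_force: 34.7
time_s: 9.45
position: [537.4, 18.8, 180.9]
ee_rot: [0.707, 0.708, 0.0, 0.001]
force: [0.4, 0.5, -0.7]
gripper_width: 0.995
gripper_force: 0.0
t 9.5 p [537.1  18.9 180. ] F [ 0.2 -0.2 -0.1] w 0.994 gf 0.0 q6 [-0.09  0.44  1.84 -0.    0.86 -0.09]
jar_mid [278.  205.4] 0.67 box (240, 157, 81, 90) at z [537.7  13.2  43. ]
```

View pics/seat2.png

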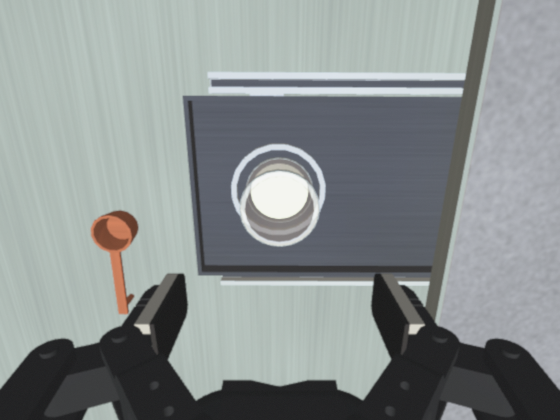

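The jar stands inside the seat ring: rim centre about (280,207), seat ring about (279,191). Checking numerically, with a rectangle-of-truth fit.

```bash
cat > jarfit.py <<'E'
from h import *
P=bot.camera_params("wrist"); im=cv2.imread("pics/seat2.png"); m=(im.min(2)>150).astype(np.uint8)
def radial(c,r0,r1,angs,first=-1):
    out=[]
    for a in angs:
        rr=np.arange(r0,r1,.5); v=[m[int(round(c[1]+r*np.sin(a))),int(round(c[0]+r*np.cos(a)))] for r in rr]; k=np.flatnonzero(v)
        if len(k): out.append((c[0]+rr[k[first]]*np.cos(a),c[1]+rr[k[first]]*np.sin(a)))
    return out
print("seat",fitc(radial((279,190),40,52,np.radians(np.arange(170,371,5))),19,44,P,(538,18)))
print("rim",fitc(radial((280.5,207),33,43,np.radians(np.arange(5,176,5))),73,31,P,(538,18)))
print("rim all",fitc(radial((280.5,207),33,42,np.radians(np.arange(0,360,5))),73,31,P,(538,18)))
st()
E
python3 jarfit.py
python3 - <<'E'
from h import *
im=cv2.imread("pics/seat2.png"); cv2.imwrite("pics/seat2c.png",cv2.resize(im[130:260,215:345],None,fx=4.5,fy=4.5,interpolation=cv2.INTER_CUBIC))
E
```

```text
seat (array([536.5,  19.9,  44. ]), 0.29)
rim (array([537.7,  20.7,  31.3]), 0.38)
rim all (array([538.1,  21.4,  31.8]), 1.03)
t 9.55 p [536.9  18.9 179.5] F [-0.5 -0.2 -0.8] w 0.999 gf 0.0 q6 [-0.09  0.44  1.84 -0.    0.86 -0.09]
```

View pics/seat2c.png

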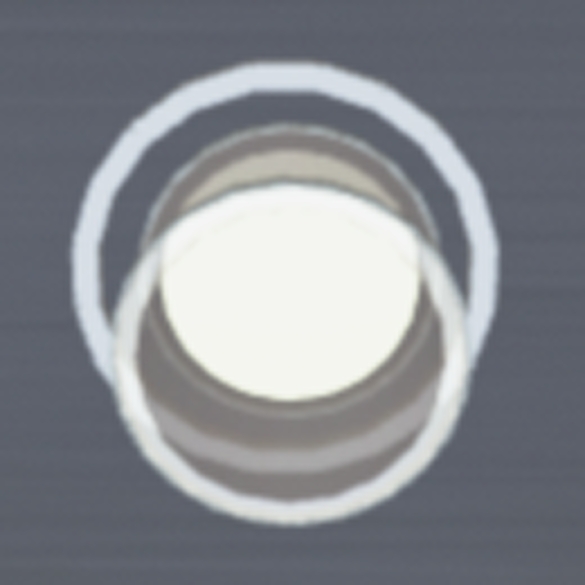

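Jar is within about 1–2 mm of the seat centre, good. Next the core.

```bash
python3 -m inch '[{"dx":0.269,"dy":-0.129,"dz":-0.03,"turn":0,"gripper":85},{"dx":0.269,"dy":-0.129,"dz":-0.03,"turn":0,"gripper":85},{"dx":0.269,"dy":-0.129,"dz":-0.03,"turn":0,"gripper":85},{"dx":0.269,"dy":-0.129,"dz":-0.03,"turn":0,"gripper":85},{"dx":0.269,"dy":-0.129,"dz":-0.03,"turn":0,"gripper":85},{"dx":0.269,"dy":-0.129,"dz":0,"turn":0,"gripper":85},{"dx":0,"dy":0,"dz":0,"turn":0,"gripper":85},{"dx":0,"dy":0,"dz":0,"turn":0,"gripper":85}]' 30; python3 w.py core1 core_mid:45
```

```text
time_s: 10.35
position: [420.2, 261.3, 201.9]
ee_rot: [0.706, 0.709, -0.001, -0.0]
force: [0.5, -0.4, -0.1]
gripper_width: 0.997
gripper_force: 0.0
t 10.4 p [420.7 260.5 202. ] F [ 1.1 -0.   0.2] w 0.993 gf 0.0 q6 [ 0.42  0.36  1.91 -0.    0.87  0.42]
core_mid [283.3 188.6] 0.64 box (264, 164, 38, 51) at z [424.8 265.6  45. ]
```

View pics/core1.png

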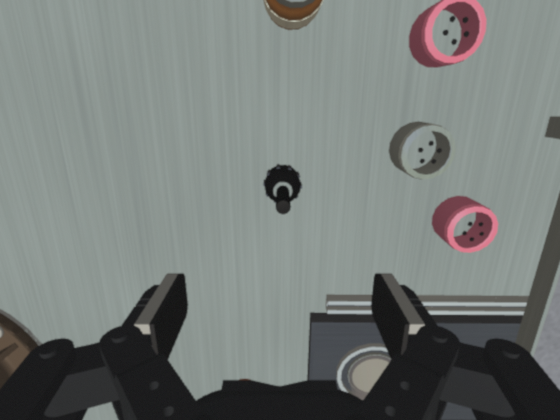

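The core stands upright: stem top about (284,207), body about (283,183). The grey cap is at (425,150) with pink ones at (455,30) and (466,225).

Run:
```python
from h import *
P=bot.camera_params("wrist"); im=cv2.imread("pics/core1.png")
m=(im.max(2)<70).astype(np.uint8); 
for y in range(160,220,3):
    k=np.flatnonzero(m[y,255:315]); print(y,(k.min()+255,k.max()+255) if len(k) else None,end=" ")
print(); print(np.round([at_z("wrist",(284,207.5),90,P),at_z("wrist",(283,186),24,P)],1)); go((421,260,66))
im=im[150:230,240:330]; cv2.imwrite("pics/core1c.png",cv2.resize(im,None,fx=6,fy=6))
```

```text
160 None 163 None 166 (np.int64(276), np.int64(290)) 169 (np.int64(271), np.int64(293)) 172 (np.int64(268), np.int64(297)) 175 (np.int64(268), np.int64(297)) 178 (np.int64(266), np.int64(298)) 181 (np.int64(264), np.int64(299)) 184 (np.int64(265), np.int64(300)) 187 (np.int64(265), np.int64(300)) 190 (np.int64(266), np.int64(299)) 193 (np.int64(266), np.int64(297)) 196 (np.int64(269), np.int64(296)) 199 (np.int64(273), np.int64(292)) 202 (np.int64(276), np.int64(289)) 205 (np.int64(276), np.int64(289)) 208 (np.int64(277), np.int64(289)) 211 (np.int64(278), np.int64(287)) 214 None 217 None 
[[425.8 261.1  90. ]
 [425.8 261.2  24. ]]
pos [421.1 260.1 202.2] yaw_y 0.1 total mm [-0.000e+00  1.000e-01  1.362e+02] units [-0.00e+00  5.00e-04  9.08e-01] rows 4 each [-0.00e+00  1.00e-04  2.27e-01]
```

View pics/core1c.png

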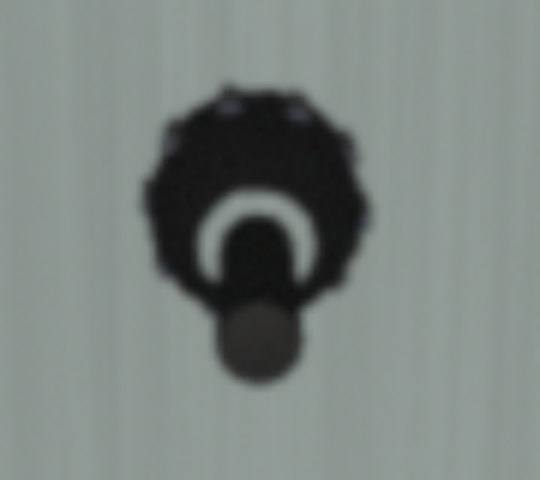

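```bash
python3 -m inch '[{"dx":0.001,"dy":0.026,"dz":0.1,"turn":0,"gripper":60},{"dx":0,"dy":0,"dz":0.2,"turn":0,"gripper":40},{"dx":0,"dy":0,"dz":0.2,"turn":0,"gripper":40},{"dx":0,"dy":0,"dz":0.2,"turn":0,"gripper":40},{"dx":0,"dy":0,"dz":0.2,"turn":0,"gripper":40},{"dx":0,"dy":0,"dz":0,"turn":0,"gripper":40},{"dx":0,"dy":0,"dz":0,"turn":0,"gripper":40}]' 20; python3 w.py core2 core_mid:45
```

```text
time_s: 11.15
position: [425.3, 260.1, 68.1]
ee_rot: [0.707, 0.707, -0.001, -0.0]
force: [0.2, -0.4, -0.5]
gripper_width: 0.474
gripper_force: 0.0
t 11.2 p [425.6 260.4  68.8] F [ 0.1 -0.1  0.6] w 0.468 gf 0.0 q6 [ 0.42  0.57  2.02 -0.    0.54  0.42]
core_mid [275.2 248.7] 0.91 box (244, 204, 64, 118) at z [424.1 268.2  45. ]
```

View pics/core2.png

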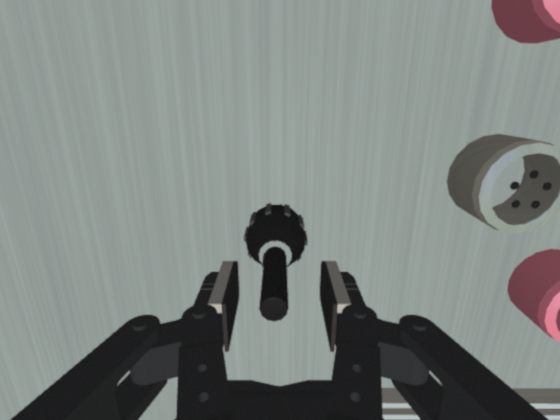

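The stem (274,308) is about 2.5 mm left of the jaw centre (280); shift, then pinch. The cap's dots are on its top face, so it's upright.

```bash
python3 -m inch '[{"dx":0,"dy":-0.016,"dz":0.01,"turn":0,"gripper":40},{"dx":0,"dy":0,"dz":0,"turn":0,"gripper":25},{"dx":0,"dy":0,"dz":0,"turn":0,"gripper":18},{"dx":0,"dy":0,"dz":0,"turn":0,"gripper":15},{"dx":0,"dy":0,"dz":0,"turn":0,"gripper":12},{"dx":0,"dy":0,"dz":0,"turn":0,"gripper":8},{"dx":0,"dy":0,"dz":0,"turn":0,"gripper":8},{"dx":0,"dy":0,"dz":0,"turn":0,"gripper":8}]' 20; python3 -c "
from h import *
print(at_z('wrist',(274,308),90))"; python3 -m inch '[{"dx":0,"dy":0,"dz":0,"turn":0,"gripper":16},{"dx":0,"dy":0,"dz":0,"turn":0,"gripper":40},{"dx":0,"dy":0,"dz":0,"turn":0,"gripper":40}]'; python3 w.py core3 core_mid:45
```

```text
time_s: 12.05
position: [422.7, 261.0, 66.7]
ee_rot: [0.707, 0.708, 0.0, 0.0]
force: [1.4, -0.3, 5.8]
gripper_width: 0.13
gripper_force: 20.4
[421.47334795 265.43011665  90.        ]
time_s: 12.35
position: [422.2, 260.8, 66.3]
ee_rot: [0.707, 0.708, -0.0, -0.0]
force: [-0.8, -0.3, -0.1]
gripper_width: 0.471
gripper_force: 0.0
t 12.4 p [422.2 260.8  66.3] F [-0.6 -0.1  0.6] w 0.469 gf 0.0 q6 [ 0.42  0.58  2.03 -0.    0.54  0.42]
core_mid [279.9 252.9] 0.61 box (249, 206, 65, 120) at z [423.5 267.4  45. ]
```

View pics/core3.png

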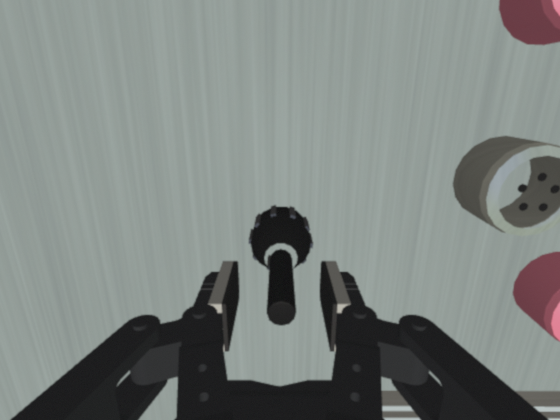

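Core still upright and centred along x (stem at 281). Now the second axis.

```bash
python3 -m inch '[{"dx":0,"dy":0,"dz":0,"turn":-0.0228,"gripper":40},{"dx":0,"dy":0,"dz":0,"turn":-0.0228,"gripper":40},{"dx":0,"dy":0,"dz":0,"turn":-0.0228,"gripper":40},{"dx":0,"dy":0,"dz":0,"turn":-0.0228,"gripper":40},{"dx":0,"dy":0,"dz":0,"turn":-0.0228,"gripper":40},{"dx":0,"dy":0,"dz":0,"turn":-0.0228,"gripper":40},{"dx":0,"dy":0,"dz":0,"turn":-0.0228,"gripper":40},{"dx":0,"dy":0,"dz":0,"turn":-0.0228,"gripper":40},{"dx":0,"dy":0,"dz":0,"turn":-0.0228,"gripper":40},{"dx":0,"dy":0,"dz":0,"turn":-0.0228,"gripper":40}]' 20; python3 -m inch '[{"dx":0,"dy":0,"dz":0,"turn":-0.022,"gripper":40},{"dx":0,"dy":0,"dz":0,"turn":0,"gripper":40},{"dx":0,"dy":0,"dz":0,"turn":0,"gripper":40}]' 20; python3 w.py core4 core_mid:45
python3 - <<'E'
from h import *
im=cv2.imread("pics/core4.png"); m=im.max(2)<70
for y in range(270,325,6):
    k=np.flatnonzero(m[y,245:315]); print(y,k+245 if len(k)<6 else (k.min()+245,k.max()+245,len(k)))
go((422.5,260.8,66.5),yaw=90)
E
```

```text
time_s: 13.45
position: [422.4, 260.9, 66.4]
ee_rot: [0.065, 0.998, -0.0, -0.0]
force: [0.3, -0.7, 0.8]
gripper_width: 0.466
gripper_force: 0.0
time_s: 13.75
position: [422.4, 260.9, 66.5]
ee_rot: [0.001, 1.0, -0.0, -0.0]
force: [0.6, 0.4, -0.0]
gripper_width: 0.471
gripper_force: 0.0
t 13.8 p [422.4 260.9  66.5] F [0.1 0.5 0.7] w 0.47 gf 0.0 q6 [ 0.42  0.58  2.03 -0.    0.54 -1.15]
core_mid [281.7 252.8] 0.94 box (250, 207, 63, 122) at z [417.5 263.1  45. ]
270 (np.int64(270), np.int64(292), 23)
276 (np.int64(270), np.int64(292), 23)
282 (np.int64(270), np.int64(293), 24)
288 (np.int64(269), np.int64(293), 25)
294 (np.int64(269), np.int64(294), 26)
300 (np.int64(269), np.int64(294), 26)
306 (np.int64(269), np.int64(295), 27)
312 (np.int64(268), np.int64(295), 28)
318 (np.int64(269), np.int64(294), 26)
324 (np.int64(273), np.int64(291), 19)
pos [422.4 260.9  66.5] yaw_y 89.9 total mm [-0.1 -0.1 -0. ] units [-0.0007 -0.0005 -0.0002] rows 1 each [-0.0007 -0.0005 -0.0002]
turn deg -0.1 units -0.0002 rows 1
```

```bash
python3 -m inch '[{"dx":0,"dy":0.003,"dz":0,"turn":0,"gripper":25},{"dx":0,"dy":0,"dz":0,"turn":0,"gripper":18},{"dx":0,"dy":0,"dz":0,"turn":0,"gripper":15},{"dx":0,"dy":0,"dz":0,"turn":0,"gripper":12},{"dx":0,"dy":0,"dz":0,"turn":0,"gripper":5},{"dx":0,"dy":0,"dz":0,"turn":0,"gripper":5},{"dx":0,"dy":0,"dz":0,"turn":0,"gripper":5}]' 25; python3 -m inch '[{"dx":0,"dy":0,"dz":-0.1,"turn":0,"gripper":5},{"dx":0,"dy":0,"dz":-0.24,"turn":0,"gripper":5},{"dx":0,"dy":0,"dz":-0.24,"turn":0,"gripper":5},{"dx":0,"dy":0,"dz":-0.24,"turn":0,"gripper":5},{"dx":0,"dy":0,"dz":0,"turn":0,"gripper":5},{"dx":0,"dy":0,"dz":0,"turn":0,"gripper":5}]' 30; python3 -c "
from h import *
st(); go((537.5,18.8,190),step=46)"
```

```text
time_s: 14.55
position: [422.4, 261.3, 66.5]
ee_rot: [-0.001, 1.0, -0.0, -0.0]
force: [0.2, 0.1, 0.4]
gripper_width: 0.132
gripper_force: 24.4
time_s: 15.15
position: [422.3, 261.3, 189.7]
ee_rot: [-0.001, 1.0, 0.0, 0.001]
force: [0.5, -0.1, -1.0]
gripper_width: 0.127
gripper_force: 29.3
t 15.15 p [422.3 261.3 189.7] F [ 0.5 -0.1 -1. ] w 0.127 gf 29.3 q6 [ 0.42  0.37  1.93 -0.    0.84 -1.15]
pos [422.3 261.3 189.7] yaw_y 90.1 total mm [-1.148e+02 -2.427e+02 -2.000e-01] units [-7.6520e-01 -1.6181e+00 -1.6000e-03] rows 6 each [-0.1275 -0.2697 -0.0003]
```

```bash
python3 -m inch '[{"dx":-0.1275,"dy":-0.27,"dz":0,"turn":0,"gripper":5},{"dx":-0.1275,"dy":-0.27,"dz":0,"turn":0,"gripper":5},{"dx":-0.1275,"dy":-0.27,"dz":0,"turn":0,"gripper":5},{"dx":-0.1275,"dy":-0.27,"dz":0,"turn":0,"gripper":5},{"dx":-0.1275,"dy":-0.27,"dz":0,"turn":0,"gripper":5},{"dx":-0.1275,"dy":-0.268,"dz":0,"turn":0,"gripper":5},{"dx":0,"dy":0,"dz":0,"turn":0,"gripper":5},{"dx":0,"dy":0,"dz":0,"turn":0,"gripper":5},{"dx":0,"dy":0,"dz":0,"turn":0,"gripper":5}]' 30; python3 w.py core5 core_mid:150; python3 -c "
from h import *
go((537.5,18.8,95))"
```

```text
time_s: 16.05
position: [536.8, 19.5, 188.5]
ee_rot: [-0.001, 1.0, 0.0, -0.001]
force: [0.1, -0.6, -0.2]
gripper_width: 0.128
gripper_force: 29.5
t 16.1 p [536.9  19.8 188.8] F [-1.1  0.3 -0.8] w 0.126 gf 29.5 q6 [-0.09  0.43  1.83  0.    0.88 -1.66]
core_mid [280.8 247.3] 0.56 box (249, 208, 62, 52) at z [536.7  21.4 150. ]
pos [537.   19.9 189.1] yaw_y 90.2 total mm [-0.6 -1.1 94.1] units [-0.004  -0.0074  0.6273] rows 3 each [-0.0013 -0.0025  0.2091]
```

View pics/core5.png

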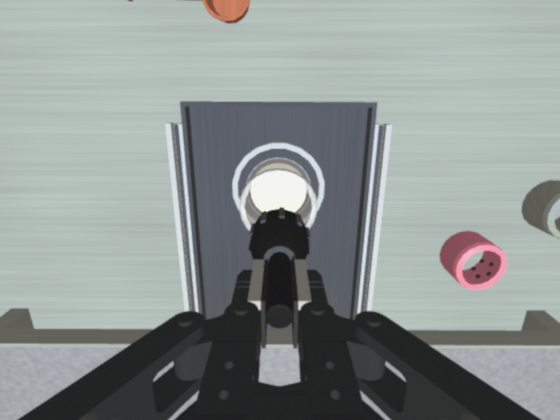

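```bash
python3 -m inch '[{"dx":-0.003,"dy":-0.004,"dz":0.1,"turn":0,"gripper":5},{"dx":0,"dy":0,"dz":0.2,"turn":0,"gripper":5},{"dx":0,"dy":0,"dz":0.2,"turn":0,"gripper":5},{"dx":0,"dy":0,"dz":0.1,"turn":0,"gripper":5},{"dx":0,"dy":0,"dz":0.05,"turn":0,"gripper":5},{"dx":0,"dy":0,"dz":0,"turn":0,"gripper":5},{"dx":0,"dy":0,"dz":0,"turn":0,"gripper":5}]' 30;python3 -m inch '[{"dx":0,"dy":0,"dz":0.025,"turn":0,"gripper":5},{"dx":0,"dy":0,"dz":0.007,"turn":0,"gripper":5},{"dx":0,"dy":0,"dz":0,"turn":0,"gripper":5},{"dx":0,"dy":0,"dz":0,"turn":0,"gripper":5}]' 30
```

```text
time_s: 16.85
position: [538.3, 18.6, 92.7]
ee_rot: [-0.001, 1.0, -0.0, 0.0]
force: [0.3, 0.2, 0.0]
gripper_width: 0.13
gripper_force: 29.5
time_s: 17.25
position: [538.1, 18.2, 87.4]
ee_rot: [-0.001, 1.0, -0.0, 0.0]
force: [-0.4, 0.5, -0.6]
gripper_width: 0.127
gripper_force: 29.5
```

```bash
python3 -m inch '[{"dx":0.004,"dy":0.005,"dz":0.006,"turn":0,"gripper":5},{"dx":0,"dy":0,"dz":0.006,"turn":0,"gripper":5},{"dx":0,"dy":0,"dz":0,"turn":0,"gripper":5},{"dx":0,"dy":0,"dz":0,"turn":0,"gripper":5}]' 30; python3 -m inch '[{"dx":0,"dy":0,"dz":0,"turn":0,"gripper":14},{"dx":0,"dy":0,"dz":0,"turn":0,"gripper":18},{"dx":0,"dy":0,"dz":0,"turn":0,"gripper":40},{"dx":0,"dy":0,"dz":0,"turn":0,"gripper":40},{"dx":0,"dy":0,"dz":-0.15,"turn":0,"gripper":40},{"dx":0,"dy":0,"dz":-0.25,"turn":0,"gripper":85},{"dx":0,"dy":0,"dz":-0.25,"turn":0,"gripper":85},{"dx":0,"dy":0,"dz":-0.1,"turn":0,"gripper":85},{"dx":0,"dy":0,"dz":0,"turn":0,"gripper":85},{"dx":0,"dy":0,"dz":0,"turn":0,"gripper":85}]' 30; python3 w.py core6 core_mid:64; python3 -c "
import cv2;im=cv2.imread('pics/core6.png');cv2.imwrite('pics/core6c.png',cv2.resize(im[120:280,190:370],None,fx=3.5,fy=3.5))"
```

```text
time_s: 17.65
position: [537.4, 19.0, 85.5]
ee_rot: [-0.001, 1.0, -0.0, 0.0]
force: [-0.8, -0.2, 2.4]
gripper_width: 0.127
gripper_force: 29.8
time_s: 18.65
position: [537.1, 19.0, 197.5]
ee_rot: [-0.001, 1.0, -0.0, -0.0]
force: [-0.2, 0.5, -0.6]
gripper_width: 0.991
gripper_force: 0.0
t 18.7 p [537.   19.  196.9] F [-0.4 -0.3  0.6] w 0.995 gf 0.0 q6 [-0.09  0.42  1.82 -0.    0.9  -1.66]
core_mid [279.4 196.6] 0.62 box (260, 173, 40, 54) at z [535.   20.1  64. ]
```

View pics/core6c.png

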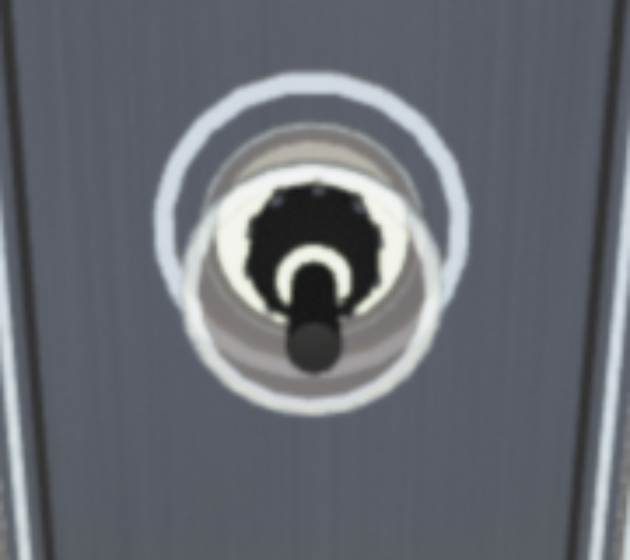

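The core stands centred in the jar: stem top at x≈314 against the rim centre 312 in the crop, and the body is round in the middle. Next the collar; I'll work from networks and fits now, as 13 pictures have been viewed.

```bash
python3 -m inch '[{"dx":-0.028,"dy":-0.28,"dz":0,"turn":0,"gripper":85},{"dx":-0.028,"dy":-0.28,"dz":0,"turn":0,"gripper":85},{"dx":-0.028,"dy":-0.28,"dz":0,"turn":0,"gripper":85},{"dx":-0.028,"dy":-0.28,"dz":0,"turn":0,"gripper":85},{"dx":-0.028,"dy":-0.28,"dz":0.05,"turn":0,"gripper":85},{"dx":-0.028,"dy":-0.28,"dz":0.05,"turn":0,"gripper":85},{"dx":-0.028,"dy":-0.28,"dz":0.05,"turn":0,"gripper":85},{"dx":-0.028,"dy":-0.28,"dz":0.05,"turn":0,"gripper":85},{"dx":0,"dy":0,"dz":0,"turn":0,"gripper":85},{"dx":0,"dy":0,"dz":0,"turn":0,"gripper":85}]' 20; python3 w.py col1 collar_mid:8
cat > colfit.py <<'E'
import sys
from h import *
f,lab,z,r=sys.argv[1],sys.argv[2],float(sys.argv[3]),float(sys.argv[4])
P=bot.camera_params("wrist"); bot.grab_frame("wrist")
b=bot.cut_out("wrist",lab)[int(sys.argv[5]) if len(sys.argv)>5 else 0]; m=b["region"].astype(np.uint8)
cs,h=cv2.findContours(m,cv2.RETR_CCOMP,cv2.CHAIN_APPROX_NONE)
for c in cs:
    if len(c)>30: c=c[:,0]; print(len(c),cv2.fitEllipse(c),"fit",fitc(c[::2],z,r,P,at_z("wrist",b["centre"],z,P)[:2]))
hull=cv2.convexHull(np.vstack([c[:,0] for c in cs]))[:,0]
# silhouette model: union of top and bottom circle, both projected
s=bot.sense(); print("tcp",np.round(s["position"],1),"centre",b["centre"])
def sil(c,rr=r,H=z):
    t=np.linspace(0,2*np.pi,120); pts=[proj("wrist",(c[0]+rr*np.cos(a),c[1]+rr*np.sin(a),zz),P) for a in t for zz in(0,H)]
    return cv2.convexHull(np.array(pts,np.float32))[:,0]
def res(c):
    H=sil(c).reshape(-1,1,2); return [cv2.pointPolygonTest(H,(float(p[0]),float(p[1])),True) for p in hull]
q=least_squares(res,at_z("wrist",b["centre"],z/2,P)[:2],diff_step=1e-3,loss="soft_l1"); print("silhouette centre",np.round(q.x,1),"rms px",round(float(np.sqrt(np.mean(q.fun**2))),2))
E
python3 colfit.py x collar_mid 16 31
```

```text
time_s: 19.75
position: [570.8, -317.4, 166.0]
ee_rot: [0.0, 1.0, 0.001, -0.001]
force: [0.0, 0.3, -0.5]
gripper_width: 0.999
gripper_force: 0.0
t 19.8 p [ 571.1 -316.5  166.7] F [-0.   0.4 -0.3] w 0.996 gf 0.0 q6 [-0.61  0.6   1.56  0.    0.98 -2.18]
collar_mid [262.8 205.9] 0.92 box (242, 158, 68, 67) at z [ 584.9 -331.6    8. ]
190 ((274.2685241699219, 190.03509521484375), (66.32672882080078, 66.53437805175781), 32.64631271362305) fit (array([ 569.3, -319.4,   30.6]), 0.55)
114 ((274.6086120605469, 189.36700439453125), (38.397300720214844, 42.35605239868164), 92.76973724365234) fit (array([ 568. , -319.1,   18.5]), 0.58)
tcp [ 571.7 -315.8  168. ] centre [266.6, 207.8]
silhouette centre [ 570.5 -319.5] rms px 0.8
```

```bash
python3 -m inch '[{"dx":0.007,"dy":-0.025,"dz":0.2,"turn":0,"gripper":85},{"dx":0,"dy":0,"dz":0.25,"turn":0,"gripper":85},{"dx":0,"dy":0,"dz":0.25,"turn":0,"gripper":85},{"dx":0,"dy":0,"dz":0.2,"turn":0,"gripper":85},{"dx":0,"dy":0,"dz":0.1,"turn":0,"gripper":85},{"dx":0,"dy":0,"dz":0,"turn":0,"gripper":85},{"dx":0,"dy":0,"dz":0,"turn":0,"gripper":85}]' 20;  python3 -c "
from h import *
go((570.5,-320,11))"
```

```text
time_s: 20.65
position: [571.2, -320.7, 19.2]
ee_rot: [-0.001, 1.0, -0.0, 0.001]
force: [0.1, -0.1, 0.8]
gripper_width: 0.993
gripper_force: 0.0
pos [ 571.2 -320.7   19.2] yaw_y 90.1 total mm [0.7 0.7 8.2] units [0.0044 0.0048 0.0544] rows 1 each [0.0044 0.0048 0.0544]
```

```bash
python3 -m inch '[{"dx":0.004,"dy":0.005,"dz":0.05,"turn":0,"gripper":85},{"dx":0,"dy":0,"dz":0,"turn":0,"gripper":68},{"dx":0,"dy":0,"dz":0,"turn":0,"gripper":55},{"dx":0,"dy":0,"dz":0,"turn":0,"gripper":55},{"dx":0,"dy":0,"dz":0,"turn":0,"gripper":55},{"dx":0,"dy":0,"dz":0,"turn":0,"gripper":55}]' 20; python3 -m inch '[{"dx":0,"dy":0,"dz":0,"turn":0,"gripper":85},{"dx":0,"dy":0,"dz":0,"turn":0,"gripper":85},{"dx":0,"dy":0,"dz":0,"turn":0.0228,"gripper":85},{"dx":0,"dy":0,"dz":0,"turn":0.0228,"gripper":85},{"dx":0,"dy":0,"dz":0,"turn":0.0228,"gripper":85},{"dx":0,"dy":0,"dz":0,"turn":0.0228,"gripper":85},{"dx":0,"dy":0,"dz":0,"turn":0.0228,"gripper":85},{"dx":0,"dy":0,"dz":0,"turn":0.0228,"gripper":85},{"dx":0,"dy":0,"dz":0,"turn":0.0228,"gripper":85},{"dx":0,"dy":0,"dz":0,"turn":0.0228,"gripper":85}]'; python3 -m inch '[{"dx":0,"dy":0,"dz":0,"turn":0.0228,"gripper":85},{"dx":0,"dy":0,"dz":0,"turn":0.0228,"gripper":85},{"dx":0,"dy":0,"dz":0,"turn":0.022,"gripper":85},{"dx":0,"dy":0,"dz":0,"turn":0,"gripper":55},{"dx":0,"dy":0,"dz":0,"turn":0,"gripper":55},{"dx":0,"dy":0,"dz":0,"turn":0,"gripper":55},{"dx":0,"dy":0,"dz":0,"turn":0,"gripper":55},{"dx":0,"dy":0,"dz":0,"turn":0,"gripper":55}]' 25; python3 -c "
from h import *
st(); go((537.5,19,140),yaw=0)"
```

```text
time_s: 21.25
position: [570.1, -320.1, 11.5]
ee_rot: [-0.001, 1.0, -0.0, 0.0]
force: [-1.4, 1.0, 5.9]
gripper_width: 0.713
gripper_force: 20.9
time_s: 22.25
position: [569.9, -320.0, 10.4]
ee_rot: [0.544, 0.839, -0.0, 0.0]
force: [0.2, -0.1, 0.3]
gripper_width: 0.995
gripper_force: 0.0
time_s: 23.05
position: [570.0, -320.1, 10.9]
ee_rot: [0.705, 0.709, -0.0, 0.0]
force: [-1.6, 0.6, 5.2]
gripper_width: 0.714
gripper_force: 26.2
t 23.05 p [ 570.  -320.1   10.9] F [-1.6  0.6  5.2] w 0.714 gf 26.2 q6 [-0.61  0.81  1.65 -0.    0.69 -0.62]
pos [ 570.  -320.1   10.9] yaw_y 0.3 total mm [ 339.2  -30.9 -129.2] units [ 2.261  -0.2059 -0.8615] rows 9 each [ 0.2512 -0.0229 -0.0957]
turn deg 0.3 units 0.0007 rows 1
```

```bash
python3 -m inch '[{"dx":0,"dy":0,"dz":-0.1,"turn":0,"gripper":55},{"dx":0,"dy":0,"dz":-0.25,"turn":0,"gripper":55},{"dx":0,"dy":0,"dz":-0.25,"turn":0,"gripper":55},{"dx":0,"dy":0,"dz":-0.25,"turn":0,"gripper":55},{"dx":0,"dy":0,"dz":-0.2,"turn":0,"gripper":55},{"dx":0,"dy":0,"dz":0,"turn":0,"gripper":55}]' 35; python3 -m inch '[{"dx":0.251,"dy":-0.023,"dz":0,"turn":0,"gripper":55},{"dx":0.251,"dy":-0.023,"dz":0,"turn":0,"gripper":55},{"dx":0.251,"dy":-0.023,"dz":0,"turn":0,"gripper":55},{"dx":0.251,"dy":-0.023,"dz":0,"turn":0,"gripper":55},{"dx":0.251,"dy":-0.023,"dz":0,"turn":0,"gripper":55},{"dx":0.251,"dy":-0.023,"dz":0,"turn":0,"gripper":55},{"dx":0.251,"dy":-0.023,"dz":0,"turn":0,"gripper":55},{"dx":0,"dy":0,"dz":0,"turn":0,"gripper":55},{"dx":0,"dy":0,"dz":0,"turn":0,"gripper":55}]' 35; python3 w.py col2 collar_mid:155 jar_mid:43; python3 -c "
from h import *
go((537.5,19,165),yaw=0)"
```

```text
time_s: 23.65
position: [571.2, -320.8, 173.4]
ee_rot: [0.706, 0.708, 0.001, 0.004]
force: [-0.2, 0.1, -0.9]
gripper_width: 0.703
gripper_force: 38.2
time_s: 24.55
position: [545.2, -55.9, 168.0]
ee_rot: [0.706, 0.709, -0.0, 0.0]
force: [-0.4, -0.5, 0.3]
gripper_width: 0.703
gripper_force: 38.2
t 24.6 p [545.4 -56.7 167.9] F [-0.4 -0.   0.2] w 0.701 gf 38.2 q6 [-0.22  0.47  1.83 -0.    0.85 -0.23]
collar_mid [276.  306.6] 0.57 box (214, 217, 132, 127) at z [544.6 -76.7 155. ]
collar_mid [331.3  93.9] 0.32 box (160, 0, 318, 211) at z [567.9  29.8 155. ]
jar_mid [265.1 102.1] 0.76 box (223, 60, 93, 99) at z [535.3  24.7  43. ]
pos [545.4 -57.4 167.8] yaw_y 0.1 total mm [76.4 -7.8  2.8] units [ 0.5093 -0.0521  0.0188] rows 2 each [ 0.2547 -0.0261  0.0094]
turn deg 0.1 units 0.0002 rows 1
```

Run:
```python
from h import *
P=bot.camera_params("wrist")
for p,z in(((280,344),173),((280,217),173),((280,217),157),((214,281),173),((346,281),173),((269,60),73),((223,105),73),((316,105),73),((269,159),73)): print(p,z,np.round(at_z("wrist",p,z,P),1))
im=cv2.imread("pics/col2.png"); cv2.imwrite("pics/col2c.png",cv2.resize(im[40:360,120:440],None,fx=1.8,fy=1.8))
```

```text
(280, 344) 173 [546.7 -86.7 173. ]
(280, 217) 173 [546.6 -20.8 173. ]
(280, 217) 157 [546.7 -26.8 157. ]
(214, 281) 173 [516.9 -51.6 173. ]
(346, 281) 173 [576.5 -51.6 173. ]
(269, 60) 73 [539.8  49.3  73. ]
(223, 105) 73 [508.8  21.8  73. ]
(316, 105) 73 [570.9  21.8  73. ]
(269, 159) 73 [539.2 -14.4  73. ]
```

```bash
python3 -m inch '[{"dx":0.17,"dy":-0.017,"dz":0,"turn":0,"gripper":55},{"dx":0.17,"dy":-0.017,"dz":0,"turn":0,"gripper":55},{"dx":0.17,"dy":-0.017,"dz":0,"turn":0,"gripper":55},{"dx":0,"dy":0,"dz":0.1,"turn":0,"gripper":55},{"dx":0,"dy":0,"dz":0.1,"turn":0,"gripper":55},{"dx":0,"dy":0,"dz":0,"turn":0,"gripper":55},{"dx":0,"dy":0,"dz":0,"turn":0,"gripper":55},{"dx":0,"dy":0,"dz":0,"turn":0,"gripper":55}]' 35; python3 -c "
from h import *
go((537.6,19,85),yaw=0)"
```

```text
time_s: 25.5
position: [537.9, 19.4, 138.5]
ee_rot: [0.707, 0.707, 0.0, 0.0]
force: [0.1, -0.4, -0.8]
gripper_width: 0.704
gripper_force: 38.2
pos [537.9  19.4 138.5] yaw_y 0.0 total mm [-0.4 -0.4 53.5] units [-0.0028 -0.0026  0.3569] rows 2 each [-0.0014 -0.0013  0.1785]
turn deg 0.0 units 0.0001 rows 1
```

```bash
python3 -m inch '[{"dx":-0.002,"dy":-0.002,"dz":0.1,"turn":0,"gripper":55},{"dx":0,"dy":0,"dz":0.12,"turn":0,"gripper":55},{"dx":0,"dy":0,"dz":0.08,"turn":0,"gripper":55},{"dx":0,"dy":0,"dz":0.03,"turn":0,"gripper":55},{"dx":0,"dy":0,"dz":0,"turn":0,"gripper":55},{"dx":0,"dy":0,"dz":0,"turn":0,"gripper":55}]' 35; python3 -c "
from h import *
go((537.6,19,84),yaw=0)"
```

```text
time_s: 26.1
position: [537.6, 19.7, 89.0]
ee_rot: [0.707, 0.708, 0.0, 0.0]
force: [-0.3, -0.5, -0.1]
gripper_width: 0.701
gripper_force: 38.2
pos [537.6  19.7  89. ] yaw_y 0.1 total mm [-0.7  0.   5. ] units [-0.0044  0.0001  0.0331] rows 1 each [-0.0044  0.0001  0.0331]
turn deg 0.1 units 0.0003 rows 1
```

```bash
python3 -m inch '[{"dx":-0.004,"dy":0,"dz":0.02,"turn":0,"gripper":55},{"dx":0,"dy":0,"dz":0.006,"turn":0,"gripper":55},{"dx":0,"dy":0,"dz":0.006,"turn":0,"gripper":55},{"dx":0,"dy":0,"dz":0.005,"turn":0,"gripper":55},{"dx":0,"dy":0,"dz":0,"turn":0,"gripper":55},{"dx":0,"dy":0,"dz":0,"turn":0,"gripper":55}]' 35
```

```text
time_s: 26.7
position: [537.4, 19.1, 83.9]
ee_rot: [0.707, 0.708, 0.0, 0.0]
force: [-3.0, 0.1, 13.3]
gripper_width: 0.706
gripper_force: 39.4
```

```bash
python3 -m inch '[{"dx":0,"dy":0,"dz":-0.002,"turn":0,"gripper":64},{"dx":0,"dy":0,"dz":0,"turn":0,"gripper":68},{"dx":0,"dy":0,"dz":0,"turn":0,"gripper":85},{"dx":0,"dy":0,"dz":0,"turn":0,"gripper":85},{"dx":0,"dy":0,"dz":-0.15,"turn":0,"gripper":85},{"dx":0,"dy":0,"dz":-0.25,"turn":0,"gripper":85},{"dx":0,"dy":0,"dz":-0.3,"turn":0,"gripper":85},{"dx":0,"dy":0,"dz":-0.1,"turn":0,"gripper":85},{"dx":0,"dy":0,"dz":0,"turn":0,"gripper":85},{"dx":0,"dy":0,"dz":0,"turn":0,"gripper":85}]' 35; python3 w.py col3 collar_mid:89 core_mid:64 jar_mid:43
python3 - <<'E'
from h import *
P=bot.camera_params("wrist"); im=cv2.imread("pics/col3.png"); bot.grab_frame("wrist")
b=bot.cut_out("wrist","collar_mid")[0]; m=b["region"].astype(np.uint8)
for c in cv2.findContours(m,cv2.RETR_CCOMP,cv2.CHAIN_APPROX_NONE)[0]:
    if len(c)>30: c=c[:,0]; print(len(c),[np.round(v,1) for v in cv2.fitEllipse(c)],"fit",fitc(c[::2],89,31,P,(537,19)))
print([np.round(proj("wrist",(537.5+dx,19+dy,89),P)) for dx,dy in((31,0),(-31,0),(0,31),(0,-31))])
cv2.imwrite("pics/col3c.png",cv2.resize(im[120:290,190:370],None,fx=3.5,fy=3.5))
E
```

```text
time_s: 27.7
position: [537.0, 19.2, 202.7]
ee_rot: [0.707, 0.708, -0.0, -0.0]
force: [0.9, -0.4, -0.9]
gripper_width: 0.995
gripper_force: 0.0
t 27.75 p [536.8  19.1 202.1] F [-0.4  1.  -0.3] w 0.998 gf 0.0 q6 [-0.09  0.41  1.82 -0.    0.91 -0.09]
collar_mid [271.7 225. ] 0.72 box (242, 168, 77, 75) at z [531.9   4.7  89. ]
core_mid [284.  197.9] 0.81 box (262, 184, 38, 40) at z [542.2  20.2  64. ]
core_mid [281.1 224.8] 0.45 box (243, 167, 77, 76) at z [539.8  -5.   64. ]
jar_mid [280.5 187.1] 0.64 box (250, 154, 61, 26) at z [539.3  24.2  43. ]
211 [array([280.2, 204.7]), array([74.3, 74.4]), np.float64(34.4)] fit (array([538.5,  21.2,  30.4]), 0.66)
128 [array([280.4, 203.6]), array([42.9, 48.6]), np.float64(90.7)] fit (array([538.7,  22.9,  18.6]), 0.56)
[array([318., 209.]), array([240., 209.]), array([279., 171.]), array([279., 244.])]
```

Collar lies level and centred (fit 538.5, 21.2, same camera bias as the jar rim's 537.7, 20.7). Now the cap.

```bash
python3 -m inch '[{"dx":0.302,"dy":0.021,"dz":0,"turn":0,"gripper":85},{"dx":0.302,"dy":0.021,"dz":0,"turn":0,"gripper":85},{"dx":0.302,"dy":0.021,"dz":0,"turn":0,"gripper":85},{"dx":0.302,"dy":0.021,"dz":0,"turn":0,"gripper":85},{"dx":0.302,"dy":0.021,"dz":0,"turn":0,"gripper":85},{"dx":0.302,"dy":0.021,"dz":0.05,"turn":0,"gripper":85},{"dx":0,"dy":0,"dz":0.05,"turn":0,"gripper":85},{"dx":0,"dy":0,"dz":0,"turn":0,"gripper":85},{"dx":0,"dy":0,"dz":0,"turn":0,"gripper":85}]' 20
python3 - <<'E'
from h import *
st(); P=bot.camera_params("wrist"); im=bot.grab_frame("wrist"); cv2.imwrite("pics/cap1.png",im)
for b in bot.cut_out("wrist","cap_mid"):
    m=b["region"]; c=max(cv2.findContours(m.astype(np.uint8),cv2.RETR_EXTERNAL,cv2.CHAIN_APPROX_NONE)[0],key=len)[:,0]
    hull=cv2.convexHull(c)[:,0]
    def res(x):
        t=np.linspace(0,2*np.pi,90); H=cv2.convexHull(np.array([proj("wrist",(x[0]+26*np.cos(a),x[1]+26*np.sin(a),z),P) for a in t for z in(0,36)],np.float32))
        return [cv2.pointPolygonTest(H,(float(p[0]),float(p[1])),True) for p in hull]
    q=least_squares(res,at_z("wrist",b["centre"],18,P)[:2],diff_step=1e-3,loss="soft_l1")
    print(np.round(b["centre"]),round(b["confidence"],2),"bgr",np.round(im[m].mean(0)),"box",cv2.boundingRect(c),"centre",np.round(q.x,1),"rms",round(float(np.sqrt(np.mean(q.fun**2))),2))
E
```

```text
time_s: 28.9
position: [555.7, 290.1, 187.8]
ee_rot: [0.707, 0.707, -0.001, -0.0]
force: [0.0, 0.1, 0.0]
gripper_width: 0.996
gripper_force: 0.0
t 28.9 p [555.7 290.1 187.8] F [0.  0.1 0. ] w 0.996 gf 0.0 q6 [ 0.38  0.55  1.61 -0.    0.99  0.38]
[294.  59.] 0.83 bgr [126. 114. 183.] box (259, 31, 63, 69) centre [565.  397.7] rms 0.84
[333. 256.] 0.65 bgr [100.  89. 149.] box (310, 226, 52, 58) centre [614.8 221.8] rms 1.9
[291. 186.] 0.58 bgr [114. 121. 116.] box (255, 154, 55, 59) centre [558.9 298.3] rms 1.36
```

```bash
python3 -m inch '[{"dx":0.03,"dy":0.012,"dz":0.2,"turn":0,"gripper":85},{"dx":0,"dy":0,"dz":0.2,"turn":0,"gripper":85},{"dx":0,"dy":0,"dz":0.2,"turn":0,"gripper":85},{"dx":0,"dy":0,"dz":0,"turn":0,"gripper":85},{"dx":0,"dy":0,"dz":0,"turn":0,"gripper":85}]' 20
python3 - <<'E'
from h import *
st(); P=bot.camera_params("wrist"); im=bot.grab_frame("wrist"); cv2.imwrite("pics/cap2.png",im)
t=np.linspace(0,2*np.pi,90)
for b in bot.cut_out("wrist","cap_mid"):
    m=b["region"]; c=max(cv2.findContours(m.astype(np.uint8),cv2.RETR_EXTERNAL,cv2.CHAIN_APPROX_NONE)[0],key=len)[:,0]
    hull=cv2.convexHull(c)[:,0]
    def sil(x): return cv2.convexHull(np.array([proj("wrist",(x[0]+26*np.cos(a),x[1]+26*np.sin(a),z),P) for a in t for z in(0,36)],np.float32))
    def res(x):
        H=sil(x); return [cv2.pointPolygonTest(H,(float(p[0]),float(p[1])),True) for p in hull]
    q=least_squares(res,at_z("wrist",b["centre"],18,P)[:2],diff_step=1e-3,loss="soft_l1")
    print(np.round(b["centre"]),round(b["confidence"],2),"bgr",np.round(im[m].mean(0)),"box",cv2.boundingRect(c),"centre",np.round(q.x,1),"rms",round(float(np.sqrt(np.mean(q.fun**2))),2))
    if np.ptp(im[m].mean(0))<25: cv2.polylines(im,[np.int32(sil(q.x))],True,(0,255,0),1)
cv2.imwrite("pics/cap2o.png",im)
E
```

```text
time_s: 29.5
position: [558.1, 294.8, 99.0]
ee_rot: [0.707, 0.707, 0.0, 0.0]
force: [0.4, -0.8, -0.1]
gripper_width: 0.998
gripper_force: 0.0
t 29.5 p [558.1 294.8  99. ] F [ 0.4 -0.8 -0.1] w 0.998 gf 0.0 q6 [ 0.38  0.66  1.67 -0.    0.81  0.38]
[276. 220.] 0.95 bgr [103. 110. 106.] box (240, 179, 77, 84) centre [558.1 297.2] rms 2.01
[298.  48.] 0.95 bgr [118. 106. 174.] box (245, 11, 91, 98) centre [564.2 397.1] rms 1.94
[344. 316.] 0.79 bgr [ 93.  83. 137.] box (314, 272, 68, 82) centre [613.8 222.4] rms 1.66
```

View pics/cap2o.png

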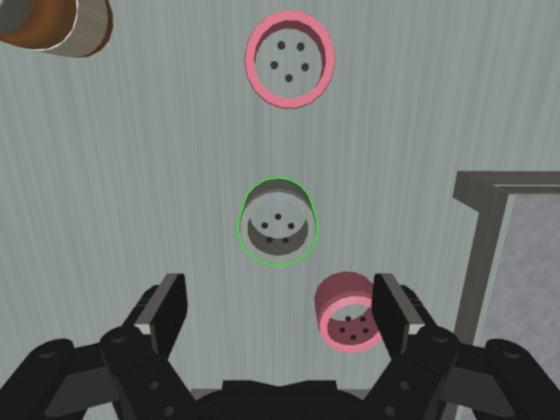

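This shows the grey chrome cap at (278,222) with the fitted outline matching, dots on top. The pink ones at (290,60) and (348,312) are clear of the fingers, provided I turn negative. Grasping.

```bash
python3 -m inch '[{"dx":0.004,"dy":-0.003,"dz":0.2,"turn":0,"gripper":85},{"dx":0,"dy":0,"dz":0.2,"turn":0,"gripper":80},{"dx":0,"dy":0,"dz":0.14,"turn":0,"gripper":75},{"dx":0,"dy":0,"dz":0,"turn":0,"gripper":65},{"dx":0,"dy":0,"dz":0,"turn":0,"gripper":56},{"dx":0,"dy":0,"dz":0,"turn":0,"gripper":45},{"dx":0,"dy":0,"dz":0,"turn":0,"gripper":45},{"dx":0,"dy":0,"dz":0,"turn":0,"gripper":45}]' 20; python3 -m inch '[{"dx":0,"dy":0,"dz":0,"turn":0,"gripper":70},{"dx":0,"dy":0,"dz":0,"turn":0,"gripper":70},{"dx":0,"dy":0,"dz":0,"turn":-0.0228,"gripper":70},{"dx":0,"dy":0,"dz":0,"turn":-0.0228,"gripper":70},{"dx":0,"dy":0,"dz":0,"turn":-0.0228,"gripper":70},{"dx":0,"dy":0,"dz":0,"turn":-0.0228,"gripper":70},{"dx":0,"dy":0,"dz":0,"turn":-0.0228,"gripper":70},{"dx":0,"dy":0,"dz":0,"turn":-0.0228,"gripper":70},{"dx":0,"dy":0,"dz":0,"turn":-0.0228,"gripper":70},{"dx":0,"dy":0,"dz":0,"turn":-0.0228,"gripper":70}]'; python3 -m inch '[{"dx":0,"dy":0,"dz":0,"turn":-0.0228,"gripper":70},{"dx":0,"dy":0,"dz":0,"turn":-0.0228,"gripper":70},{"dx":0,"dy":0,"dz":0,"turn":-0.022,"gripper":70},{"dx":0,"dy":0,"dz":0,"turn":0,"gripper":45},{"dx":0,"dy":0,"dz":0,"turn":0,"gripper":45},{"dx":0,"dy":0,"dz":0,"turn":0,"gripper":45},{"dx":0,"dy":0,"dz":0,"turn":0,"gripper":45}]' 25; python3 -c "
from h import *
st(); go((537.4,19.1,190),yaw=90)"
```

```text
time_s: 30.4
position: [558.0, 296.4, 19.2]
ee_rot: [0.707, 0.708, 0.001, 0.001]
force: [0.1, -2.0, 7.4]
gripper_width: 0.607
gripper_force: 21.5
time_s: 31.4
position: [557.1, 296.1, 17.4]
ee_rot: [0.207, 0.978, -0.0, 0.0]
force: [-0.6, 0.4, 0.0]
gripper_width: 0.819
gripper_force: 0.0
time_s: 32.1
position: [557.2, 296.1, 17.5]
ee_rot: [0.0, 1.0, 0.0, 0.0]
force: [-1.5, -0.7, 5.8]
gripper_width: 0.59
gripper_force: 26.6
t 32.1 p [557.2 296.1  17.5] F [-1.5 -0.7  5.8] w 0.59 gf 26.6 q6 [ 0.38  0.77  1.71 -0.    0.66 -1.19]
pos [557.2 296.1  17.5] yaw_y 90.0 total mm [  19.6 -277.  -172.5] units [ 0.1304 -1.8465 -1.1503] rows 8 each [ 0.0163 -0.2308 -0.1438]
turn deg -0.0 units -0.0001 rows 1
```

```bash
python3 -m inch '[{"dx":0,"dy":0,"dz":-0.1,"turn":0,"gripper":45},{"dx":0,"dy":0,"dz":-0.26,"turn":0,"gripper":45},{"dx":0,"dy":0,"dz":-0.26,"turn":0,"gripper":45},{"dx":0,"dy":0,"dz":-0.26,"turn":0,"gripper":45},{"dx":0,"dy":0,"dz":-0.26,"turn":0,"gripper":45},{"dx":0,"dy":0,"dz":0,"turn":0,"gripper":45}]' 35; python3 -m inch '[{"dx":0.0186,"dy":-0.264,"dz":0,"turn":0,"gripper":45},{"dx":0.0186,"dy":-0.264,"dz":0,"turn":0,"gripper":45},{"dx":0.0186,"dy":-0.264,"dz":0,"turn":0,"gripper":45},{"dx":0.0186,"dy":-0.264,"dz":0,"turn":0,"gripper":45},{"dx":0.0186,"dy":-0.264,"dz":0,"turn":0,"gripper":45},{"dx":0.0186,"dy":-0.264,"dz":0,"turn":0,"gripper":45},{"dx":0.0186,"dy":-0.264,"dz":0,"turn":0,"gripper":45},{"dx":0,"dy":0,"dz":0,"turn":0,"gripper":45},{"dx":0,"dy":0,"dz":0,"turn":0,"gripper":45},{"dx":0,"dy":0,"dz":0,"turn":0,"gripper":45}]' 35; python3 w.py cap3 cap_mid:190 collar_mid:89; python3 -c "
from h import *
go((537.4,19.1,112),yaw=90)"
```

```text
time_s: 32.7
position: [558.6, 296.8, 194.4]
ee_rot: [-0.0, 1.0, 0.002, 0.004]
force: [-0.1, -0.8, -0.4]
gripper_width: 0.588
gripper_force: 37.4
time_s: 33.7
position: [537.9, 19.5, 188.1]
ee_rot: [-0.001, 1.0, 0.0, -0.0]
force: [0.1, 0.1, -0.4]
gripper_width: 0.585
gripper_force: 37.3
t 33.75 p [537.9  19.8 188.1] F [0.6 0.6 0.1] w 0.588 gf 37.3 q6 [-0.09  0.43  1.83  0.    0.88 -1.66]
cap_mid [287.1 297.7] 0.75 box (221, 223, 118, 131) at z [544.8  24.2 190. ]
cap_mid [470.  251.9] 0.74 box (440, 230, 69, 59) at z [520.6 105.9 190. ]
collar_mid [276.1 187.5] 0.66 box (239, 171, 81, 62) at z [518.4  18.1  89. ]
pos [537.9  19.9 188.1] yaw_y 90.2 total mm [ 0.5 -0.8 76.1] units [ 0.0036 -0.0052  0.5075] rows 2 each [ 0.0018 -0.0026  0.2538]
turn deg 0.2 units 0.0005 rows 1
```

Placement TCP z is 17.5 + 89 = 106.5.

```bash
python3 -m inch '[{"dx":0.003,"dy":-0.004,"dz":0.15,"turn":0,"gripper":45},{"dx":0,"dy":0,"dz":0.2,"turn":0,"gripper":45},{"dx":0,"dy":0,"dz":0.12,"turn":0,"gripper":45},{"dx":0,"dy":0,"dz":0.03,"turn":0,"gripper":45},{"dx":0,"dy":0,"dz":0,"turn":0,"gripper":45},{"dx":0,"dy":0,"dz":0,"turn":0,"gripper":45},{"dx":0,"dy":0,"dz":0,"turn":0,"gripper":45}]' 35; python3 -c "
from h import *
go((537.4,19.1,106.5),yaw=90)"
```

```text
time_s: 34.55
position: [538.0, 18.3, 114.2]
ee_rot: [-0.001, 1.0, -0.0, 0.001]
force: [-1.1, -0.7, 0.0]
gripper_width: 0.582
gripper_force: 37.3
pos [538.   18.3 114.2] yaw_y 90.1 total mm [0.6 0.8 7.7] units [0.0041 0.0053 0.0513] rows 1 each [0.0041 0.0053 0.0513]
turn deg 0.1 units 0.0003 rows 1
```

```bash
python3 -m inch '[{"dx":0.004,"dy":0.005,"dz":0.03,"turn":0,"gripper":45},{"dx":0,"dy":0,"dz":0.01,"turn":0,"gripper":45},{"dx":0,"dy":0,"dz":0.006,"turn":0,"gripper":45},{"dx":0,"dy":0,"dz":0.005,"turn":0,"gripper":45},{"dx":0,"dy":0,"dz":0,"turn":0,"gripper":45},{"dx":0,"dy":0,"dz":0,"turn":0,"gripper":45}]' 35
```

```text
time_s: 35.15
position: [537.0, 19.0, 106.5]
ee_rot: [-0.001, 1.0, -0.0, 0.0]
force: [-4.1, 1.0, 11.6]
gripper_width: 0.586
gripper_force: 38.6
```

```bash
python3 -m inch '[{"dx":0,"dy":0,"dz":-0.002,"turn":0,"gripper":54},{"dx":0,"dy":0,"dz":0,"turn":0,"gripper":58},{"dx":0,"dy":0,"dz":0,"turn":0,"gripper":80},{"dx":0,"dy":0,"dz":0,"turn":0,"gripper":80},{"dx":0,"dy":0,"dz":-0.15,"turn":0,"gripper":80},{"dx":0,"dy":0,"dz":-0.25,"turn":0,"gripper":85},{"dx":0,"dy":0,"dz":-0.25,"turn":0,"gripper":85},{"dx":0,"dy":0,"dz":-0.05,"turn":0,"gripper":85},{"dx":0,"dy":0,"dz":0,"turn":0,"gripper":85},{"dx":0,"dy":0,"dz":0,"turn":0,"gripper":85}]' 35
python3 - <<'E'
from h import *
st(); P=bot.camera_params("wrist"); im=bot.grab_frame("wrist"); cv2.imwrite("pics/fin.png",im)
t=np.linspace(0,2*np.pi,90)
for lab,r,z0,z1 in(("cap_mid",26,89,125),("collar_mid",31,73,89),("jar_mid",31,13,73)):
  for b in bot.cut_out("wrist",lab)[:3]:
    m=b["region"]; c=max(cv2.findContours(m.astype(np.uint8),cv2.RETR_EXTERNAL,cv2.CHAIN_APPROX_NONE)[0],key=len)[:,0]
    H=cv2.convexHull(np.array([proj("wrist",(537.4+r*np.cos(a),19.1+r*np.sin(a),z),P) for a in t for z in(z0,z1)],np.float32))
    print(lab,round(b["confidence"],2),"box",cv2.boundingRect(c),"expected box",cv2.boundingRect(np.int32(H)),np.round(im[m].mean(0)))
    if lab=="cap_mid" and cv2.boundingRect(c)[0]<300:
        hull=cv2.convexHull(c)[:,0]
        def res(x):
            H=cv2.convexHull(np.array([proj("wrist",(x[0]+26*np.cos(a),x[1]+26*np.sin(a),z),P) for a in t for z in(89,125)],np.float32)); return [cv2.pointPolygonTest(H,(float(p[0]),float(p[1])),True) for p in hull]
        q=least_squares(res,(537,19),diff_step=1e-3,loss="soft_l1"); print("cap fit",np.round(q.x,1),round(float(np.sqrt(np.mean(q.fun**2))),2))
im=bot.grab_frame("scene"); cv2.imwrite("pics/fin_scene.png",im)
for n in("cap_mid","jar_mid"): print(n,[np.round(b["centre"]) for b in bot.boxes_of("scene",n)],np.round(proj("scene",(537.4,19,107 if n[0]=="c" else 43))))
E
```

```text
time_s: 36.15
position: [536.5, 19.0, 209.8]
ee_rot: [-0.001, 1.0, 0.0, -0.001]
force: [0.2, -0.2, -0.5]
gripper_width: 0.994
gripper_force: 0.0
t 36.15 p [536.5  19.  209.8] F [ 0.2 -0.2 -0.5] w 0.994 gf 0.0 q6 [-0.09  0.4   1.81 -0.    0.93 -1.66]
cap_mid 0.82 box (245, 177, 70, 76) expected box (241, 173, 74, 81) [126. 133. 128.]
cap fit [538.1  20. ] 1.39
cap_mid 0.81 box (432, 224, 62, 55) expected box (241, 173, 74, 81) [114. 101. 163.]
collar_mid 0.78 box (244, 166, 73, 47) expected box (240, 163, 76, 77) [145. 146. 139.]
jar_mid 0.93 box (249, 154, 60, 27) expected box (242, 152, 73, 81) [135. 138. 139.]
jar_mid 0.45 box (187, 101, 185, 217) expected box (242, 152, 73, 81) [104.  96.  91.]
cap_mid [array([289., 202.]), array([417., 270.]), array([347., 265.]), array([443., 232.])] [290. 198.]
jar_mid [array([288., 217.])] [289. 210.]
```

The fits show cap, collar and jar stacked coaxially to about 1 mm at the expected heights, and the gripper is clear. Handing in.

```bash
python3 -c "
from cell import bot
print(bot.close_job())"
```

```text
the job is handed in; nothing more can be done
None
```

The pepper mill is assembled on the tray in the order asked (jar, core, collar, chrome cap) and handed in after about 36 s of robot time; final checks were camera fits only, putting each part within 1–2 mm of centre, and I did not touch the scoop, spice jar, dish or pink caps.

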